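Brake pad slip test on the hinged ramp

ROBOT

A 6-joint arm with a two-finger parallel gripper is mounted at the origin on the work surface. World frame = base frame: x ahead of the robot, y to its left, z up, the work surface at z = 0. Lengths are in m, angles in degrees, forces in N, time in s.
With the tool pointing down it reaches from about 0.3 to 0.75 m from the base axis. Payload 8.5 kg.
Tool frame: the origin (TCP) lies at the very end of the fingers, on their centre line; the grasp point (between the pads) lies 19 mm behind it (manip.grip_depth is the distance from the TCP to the grasp point, in m); z points along the fingers, y is the line along which they close (so a half turn about z gives the same grasp; the last joint's range is limited). The gripper opens to 85 mm and grips with 20 to 120 N. Pads are 22 mm wide; open, the fingers measure 114 mm over their backs; the gripper's body (76 mm by 85 mm) begins 54 mm behind the grasp point. The pads swing forward as they close: fully open they stand 13 mm farther back than shut.
Start: joints at [-86.247, 21.807, 74.336, -0, 83.858, -12.336], TCP at [0.152, -0.528, 0.231] pointing down, gripper open.
Joint ranges: [-178.18, 178.18], [-50.72, 133.34], [12.68, 142.11], [-81.47, 261.47], [9.98, 163.14], [-165.26, 165.26]. Speed limits (degrees/s): [136.94, 136.94, 180, 180, 180, 180].

INTERFACE

Orientations are given as a 3x3 rotation matrix whose columns are the frame's x, y, z axes.
In Python, from cell import manip, imaging gives the robot as it stands.
- The arm moves only by the tool send_rows, never from a script. Its argument "motion" is a list that holds one entry, the list of rows, each a list of 7 numbers: the shift along the tool's x, y, z in m, then the turn, a rotation vector about the tool's x, y, z in degrees, then the gripper command: -1 is fully open, 1 is shut, values between are in proportion. A call has 1 to 20 rows; each row is the pose to reach, as a shift and turn from the pose commanded when the call began, along the tool's axes at that moment; what a row does not reach only later rows make up. A row lasts 1/12 s, in which the tool goes at most 41.7 mm and 7.16 degrees, less where a joint would pass 70% of its speed; a pose out of reach is approached as far as the arm can. A call with a gripper value outside its range is refused whole. The fingers move at their own pace and stop on an object; the grip force is fixed at half the most. Time passes only in rows, so rows that repeat a pose let the fingers close. It gives the time, the measured TCP pose, the force, the opening and the grip force at its end, in the units of the state.
- manip.read_state(): the state, without advancing time (a new reading comes with each control period).
- imaging.capture(name): name is "scene" or "top"; returns a dict with "img" (400x640x3 uint8, red, green, blue), "fx", "fy", "cx", "cy" (pixels), "rvec" (rotation vector, rad) and "tvec" (3), from world to camera coordinates, as OpenCV has them. Camera axes: x right, y down, z forward; pixel columns grow to the right and rows downward; lengths in m; the calibration is good to about 2 mm. A picture is of the moment at which its call begins. There is no depth.
- manip.sign_off(): hands the job in; it is judged then, once.
The state is a dict: "t": time; "joints": joint angles; "joint_vel": joint speeds; "joint_efforts": joint torques, N m; "tool_pos": TCP position; "eef_rot": TCP orientation; "contact_force": force on the tool from outside, world axes, zero at the start; "torque": the same for the moment, N m; "opening": opening from 0.0 (shut) to 1.0 (fully open); "gripper_force": force on a finger pad.
Only numpy, scipy, OpenCV 4.12 (cv2) and the standard library are available. Lean on these libraries where they do the work, as an engineer would, in place of code of your own. Each camera call takes 0.05 s, during which the arm holds its last target. There are 200 camera calls.

TASK

Two of the four brake pads on the hinged test ramp are worn smooth. Raise the ramp only as far as it takes for those two to slide down against the stop while the two sound pads hold their place, then lower it gently until it is fully down. Put the two pads that slid into the open scrap bin, never touching the sound pads or any pad that is still up the ramp, and do not disturb the other things on the table.

Things in the scene. Friction and masses are not known exactly. Their poses are not given: they have to be found in the camera images.
- stand: grey steel test stand fixed to the table. Origin: centre of its underside. x points down the slope (away from the robot at yaw 0), y across the ramp, z up. With the ramp down its steel plate (8 mm thick) is level, its top 76 mm above the table, from x = -106 to +106 mm and y = -96 to +96 mm
- ramp (a joint): angle of the hinged ramp (rad): 0 fully down and level, positive as its -x end is lifted, at most 0.75. It falls back if let go; lifting at the tab takes about 4 N. Friction varies from run to run: the worn pads slip somewhere in 0.14 to 0.39, both within 0.05 of each other; the sound ones hold to at least 1.6 times that angle, so no fixed angle suits every run
- ramp_hinge (a point): the hinge line, fixed on the stand at x = 88 mm, y = 0, z = 63 mm of the stand; the ramp turns about the stand's y axis here
- ramp_tab (a point): grip point in the lift tab, moving with the ramp (axes as the stand's, turning with it): an aluminium tab 14 mm thick (y), sticking out 40 mm in -x from the middle of the ramp's upper end, from 8 mm below to 26 mm above the ramp's surface. With the ramp down the point is at x = -133, y = 0, z = 90 mm of the stand. Pinch from above across y
- ramp_stop (a point): middle of the stop's inner foot, on the ramp's surface, at x = 100, z = 76 mm of the stand with the ramp down; turns with the ramp. The stop is a steel strip along the whole lower end, 16 mm high, 6 mm thick; a slid pad rests on it, its centre about 17 mm up the slope. The ramp's side edges are open: a pad pushed along the stop drops over the edge
- pad_a: brake pad, one of four that look alike: flat block 34 mm (x) by 32 mm (y) by 14 mm high, 42 to 84 g, dark lining below, dark steel backing above. Origin: centre of its underside, z up. Two of the four are worn smooth, which cannot be seen. It starts high on the ramp, lining down, in one of four lanes 44 mm apart, centre 170 mm (within 6) from the stop
- pad_b: brake pad, one of four that look alike: flat block 34 mm (x) by 32 mm (y) by 14 mm high, 42 to 84 g, dark lining below, dark steel backing above. Origin: centre of its underside, z up. Two of the four are worn smooth, which cannot be seen. It starts high on the ramp, lining down, in one of four lanes 44 mm apart, centre 170 mm (within 6) from the stop
- pad_c: brake pad, one of four that look alike: flat block 34 mm (x) by 32 mm (y) by 14 mm high, 42 to 84 g, dark lining below, dark steel backing above. Origin: centre of its underside, z up. Two of the four are worn smooth, which cannot be seen. It starts high on the ramp, lining down, in one of four lanes 44 mm apart, centre 170 mm (within 6) from the stop
- pad_d: brake pad, one of four that look alike: flat block 34 mm (x) by 32 mm (y) by 14 mm high, 42 to 84 g, dark lining below, dark steel backing above. Origin: centre of its underside, z up. Two of the four are worn smooth, which cannot be seen. It starts high on the ramp, lining down, in one of four lanes 44 mm apart, centre 170 mm (within 6) from the stop
- scrap_bin: open bare-metal bin fixed on the table, 130 mm (x) by 110 mm (y) by 48 mm high, walls 4 mm, under one of the ramp's side edges (left or right, it varies) at its lower end; it catches what is pushed off that edge beside the stop. Origin: centre of its underside, axes as the stand's
- gearbox: aluminium gearbox housing 70 by 60 by 48 mm with a round boss on top, beside the ramp on the side away from the bin. Bystander. Origin: centre of its underside
- motor: small steel motor can, 60 mm long, 48 mm across, lying on a black foot. Bystander. Origin: centre of its underside
- battery: black tool battery 75 by 60 by 58 mm. Bystander. Origin: centre of its underside
There are look-alikes about, which are no part of the job. What is shaped like the pad_d but blue, brown or turquoise is not meant.

How it is judged:
By the outcome, as a careful person would: the job done as asked, in the order asked, and still so for the second after the job is handed in, with the robot touching nothing.
It also fails if it takes over 61 s, if anything falls off the work surface, if the arm or the gripper's body presses on something with over 40 N, if the wrist force passes 120 N, or if a joint passes its speed limit or range.

## Working session

There is one attempt and no reset: what is moved stays moved. The work goes in short steps, Python scripts to look and compute and a tool call to move; the robot and the scene stay as the last step left them, time stands still between calls to the robot, and variables do not carry over. Pictures are saved under pics/ and viewed, at most 10 in all, crops included, and the job is handed in when it is done.

Besides the shell and the picture viewer there is one more tool, called after ">>>" by a JSON object that holds its "method" and its "body", one argument or row to a line. send_rows: Moves the arm, as the interface text tells. Its arguments: {"type":"object","properties":{"motion":{"type":"array","items":{"type":"array","items":{"type":"array","items":{"type":"number"}}}}},"required":["motion"]}

```bash
ls; mkdir -p pics
python3 - <<'E'
from cell import manip, imaging
import cv2,numpy as np
for n in("top","scene"):
    c=imaging.capture(n); cv2.imwrite(f"pics/{n}0.png",c["img"][:,:,::-1])
    R=cv2.Rodrigues(np.array(c["rvec"]))[0]; print(n,c["fx"],c["cx"],c["cy"],-R.T@np.array(c["tvec"]).ravel(),R.round(3).tolist())
s=manip.read_state(); print(s); print([a for a in dir(manip) if a[0]!='_'])
E
```

```text
pics
top 463.07053609404124 319.9669778023358 199.20209533491297 [ 0.42012862 -0.01052237  1.31797027] [[0.011, -1.0, -0.016], [-0.996, -0.01, -0.086], [0.086, 0.017, -0.996]]
scene 415.57057706429447 315.9408185678612 196.79317837061404 [1.27556259 0.29496615 1.11100165] [[-0.369, 0.93, 0.009], [0.726, 0.294, -0.621], [-0.58, -0.222, -0.783]]
{'t': 0.1, 'joints': array([-8.62458271e+01,  2.18355726e+01,  7.43787269e+01, -1.45166704e-03,
        8.38578835e+01, -1.23357176e+01]), 'joint_vel': array([-0.07738132, -0.04585546, -0.21048207, -0.00904524,  0.05747011,
       -0.01367067]), 'joint_efforts': array([ 3.28160851e-03, -4.49220157e+01, -2.31655097e+01, -2.07173621e-04,
        3.66265289e-03,  4.67439463e-06]), 'tool_pos': array([ 0.15240426, -0.52819066,  0.23079803]), 'eef_rot': array([[ 9.60827327e-01,  2.77147678e-01, -1.07625278e-04],
       [ 2.77147591e-01, -9.60826538e-01,  1.25547759e-03],
       [ 2.44543474e-04, -1.23612526e-03, -9.99999206e-01]]), 'contact_force': array([ 0.29314058, -1.10886327,  0.78727609]), 'torque': array([ 0.0041577 , -0.01747358,  0.04438903]), 'gripper_force': 0.0, 'opening': 0.9983854221938592}
['PlanningError', 'grip_depth', 'read_state', 'sign_off']
```

View pics/top0.png

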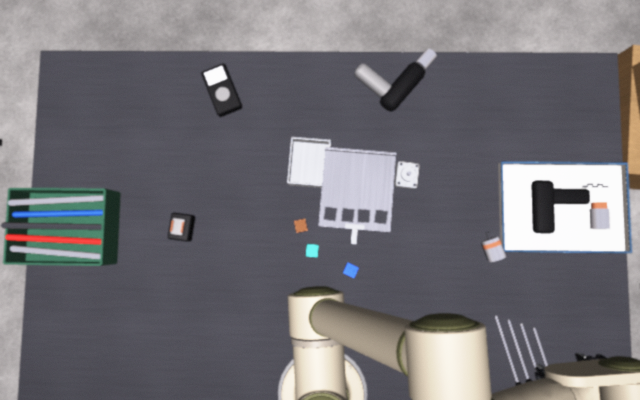

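View pics/scene0.png

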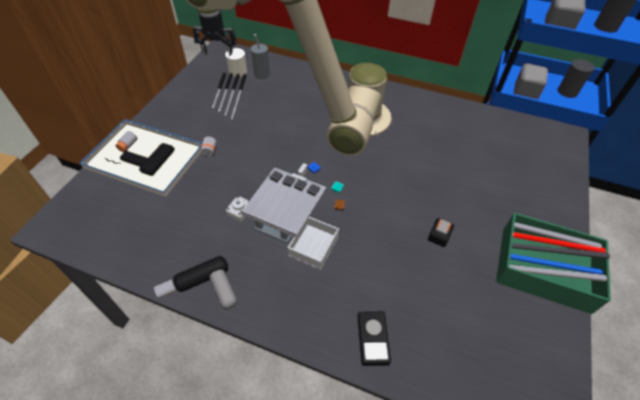

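The top view shows the ramp, with the tab near (354,236), the bin on the +y side (309,162) and the gearbox at (407,174). There are four dark pads on the ramp: (330,213), (348,214), (364,216) and (381,217). The look-alikes are loose on the table, brown (300,226), turquoise (312,251) and blue (351,270), so I'm ruling those out. Next is one close crop.

```bash
cat > h.py <<'E'
from cell import manip, imaging
import cv2,numpy as np
def ray(c,u,v,z):
    R=cv2.Rodrigues(np.array(c["rvec"]))[0]; t=np.array(c["tvec"]).ravel(); o=-R.T@t
    d=R.T@np.array([(u-c["cx"])/c["fx"],(v-c["cy"])/c["fy"],1]); return o+d*(z-o[2])/d[2]
def proj(c,P):
    K=np.array([[c["fx"],0,c["cx"]],[0,c["fy"],c["cy"]],[0,0,1.]])
    return cv2.projectPoints(np.array(P,float).reshape(-1,3),np.array(c["rvec"]),np.array(c["tvec"]),K,None)[0].reshape(-1,2)
def crop(c,x0,y0,x1,y1,k,name):
    cv2.imwrite(name,cv2.resize(c["img"][y0:y1,x0:x1,::-1],None,fx=k,fy=k,interpolation=cv2.INTER_CUBIC))
E
python3 - <<'E'
from h import *
c=imaging.capture("top"); crop(c,280,130,425,285,5-1.2,"pics/crop1.png")
E
```

```text
(no output)
```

View pics/crop1.png

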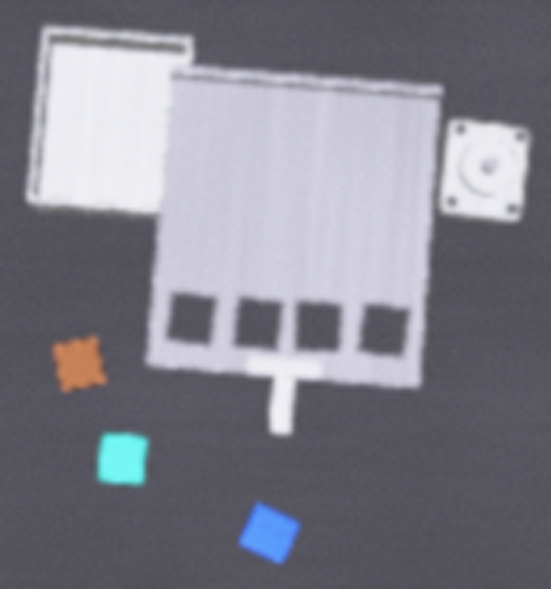

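The crop confirms four dark pads on the ramp, with centres at crop (192,319), (259,323), (319,327) and (384,330), i.e. full image = 280+u/3.8, 130+v/3.8. Plate corners are at crop (147,365), (420,387), (170,68) and (442,88); the tab end is at (281,433).

Run:
```python
from h import *
from scipy.optimize import least_squares as LS
c=imaging.capture("top"); f=lambda u,v:(280+(u+.5)/3.8-.5,130+(v+.5)/3.8-.5)
px=np.array([f(*p) for p in[(147,365),(420,387),(170,68),(442,88),(281,433)]])
P=np.array([[-.106,.096,.076],[-.106,-.096,.076],[.106,.096,.092],[.106,-.096,.092],[-.146,0,.102]])
def W(q,P):
    a=q[2]; R=np.array([[np.cos(a),-np.sin(a),0],[np.sin(a),np.cos(a),0],[0,0,1]]); return P@R.T+[q[0],q[1],0]
r=LS(lambda q:(proj(c,W(q,P))-px).ravel(),[.45,-.08,0]); q=r.x
print(q,np.degrees(q[2]),r.fun.round(2))
for p in[(192,319),(259,323),(319,327),(384,330)]:
    w=ray(c,*f(*p),.09); a=q[2]; d=w[:2]-q[:2]; print("pad",w.round(4),(np.cos(a)*d[0]+np.sin(a)*d[1]).round(4),(-np.sin(a)*d[0]+np.cos(a)*d[1]).round(4))
for p in[(43,27),(28,204),(193,37),(489,168)]:
    w=ray(c,*f(*p),.048); a=q[2]; d=w[:2]-q[:2]; print("bin/gb",w.round(4),(np.cos(a)*d[0]+np.sin(a)*d[1]).round(4),(-np.sin(a)*d[0]+np.cos(a)*d[1]).round(4))
print("tab",W(q,np.array([[-.133,0,.09]])))
```

```text
[ 0.55452263 -0.08913633 -0.06715455] -3.847672235259161 [ 0.02  0.37 -0.15  0.19  0.06 -0.5   0.06 -0.44  0.    0.35]
pad [ 0.4882 -0.0175  0.09  ] -0.071 0.067
pad [ 0.4859 -0.0643  0.09  ] -0.0701 0.0202
pad [ 0.4836 -0.1061  0.09  ] -0.0697 -0.0217
pad [ 0.4819 -0.1513  0.09  ] -0.0682 -0.0669
bin/gb [0.7039 0.0936 0.048 ] 0.1368 0.1923
bin/gb [0.5731 0.1023 0.048 ] 0.0056 0.1922
bin/gb [ 0.6973 -0.0166  0.048 ] 0.1376 0.082
bin/gb [ 0.6025 -0.2322  0.048 ] 0.0575 -0.1395
tab [[ 0.42182241 -0.08021149  0.09      ]]
```

```bash
cat >> h.py <<'E'
from scipy.spatial.transform import Rotation as Ro
Q=np.array([.5545,-.0891,np.radians(-3.85)])
def SW(p): a=Q[2]; return Ro.from_euler('z',a).apply(p)+[Q[0],Q[1],0]   # stand->world
def rel(target,th=0,yaw=0):
    s=manip.read_state(); R=Ro.from_matrix(s["eef_rot"])
    T=Ro.from_euler('z',Q[2]+np.radians(yaw))*Ro.from_euler('y',th)*Ro.from_euler('x',np.pi)
    d=R.inv().apply(np.array(target)-s["tool_pos"]); return d.round(4),np.degrees((R.inv()*T).as_rotvec()).round(2)
E
python3 - <<'E'
from h import *
print(rel(SW([-.133,0,.15]))); print(manip.read_state()['tool_pos'])
# arc increments in tool frame
h=np.array([.221,0,(.071-.063)])  # hinge in tool frame: tool x=stand x, tool z=down
for d in(.03,.06,.12,-.03):
    r=Ro.from_rotvec([0,-d,0]); print(d,np.degrees(d),(h-r.apply(h)).round(5))
E
```

```text
(array([ 0.383 , -0.3558,  0.0813]), array([-0.05, -0.  , 19.94]))
[ 0.15240678 -0.52828046  0.23095972]
0.03 1.7188733853924696 [ 0.00034  0.      -0.00663]
0.06 3.437746770784939 [ 0.00088  0.      -0.01324]
0.12 6.875493541569878 [ 0.00255  0.      -0.0264 ]
-0.03 -1.7188733853924696 [-0.00014  0.       0.00663]
```

>>> {"method": "send_rows", "body": {
  "motion": [
    [[0.383,-0.356,0.081,0,0,20,0],[0.383,-0.356,0.081,0,0,20,0],[0.383,-0.356,0.081,0,0,20,0],[0.383,-0.356,0.081,0,0,20,0],[0.383,-0.356,0.081,0,0,20,0],[0.383,-0.356,0.081,0,0,20,0],[0.383,-0.356,0.081,0,0,20,0],[0.383,-0.356,0.081,0,0,20,0],[0.383,-0.356,0.081,0,0,20,0],[0.383,-0.356,0.081,0,0,20,0],[0.383,-0.356,0.081,0,0,20,0],[0.383,-0.356,0.081,0,0,20,0],[0.383,-0.356,0.081,0,0,20,0],[0.383,-0.356,0.081,0,0,20,0],[0.383,-0.356,0.081,0,0,20,0],[0.383,-0.356,0.081,0,0,20,0]]
  ]
}}

```text
t: 1.53
tool_pos: [0.4216, -0.0806, 0.1503]
eef_rot: [[0.998, -0.068, -0.0], [-0.068, -0.998, -0.0], [-0.0, 0.0, -1.0]]
contact_force: [0.0, 0.2, 0.2]
opening: 0.502
gripper_force: 0.0
```

Run:
```python
from h import *
s=manip.read_state(); print(s['t'],s['tool_pos'],rel(SW([-.133,0,.071])))
a=imaging.capture("top"); b=imaging.capture("scene")
x=cv2.resize(a["img"][130:280,280:430],(390,390),interpolation=cv2.INTER_CUBIC); y=cv2.resize(b["img"][140:280,220:360],(390,390),interpolation=cv2.INTER_CUBIC)
cv2.imwrite("pics/p3.png",np.hstack([x,y])[:,:,::-1])
```

```text
1.5333 [ 0.42158234 -0.08064508  0.15034785] (array([ 0.0002, -0.0005,  0.0793]), array([ 0.01,  0.01, -0.05]))
```

View pics/p3.png

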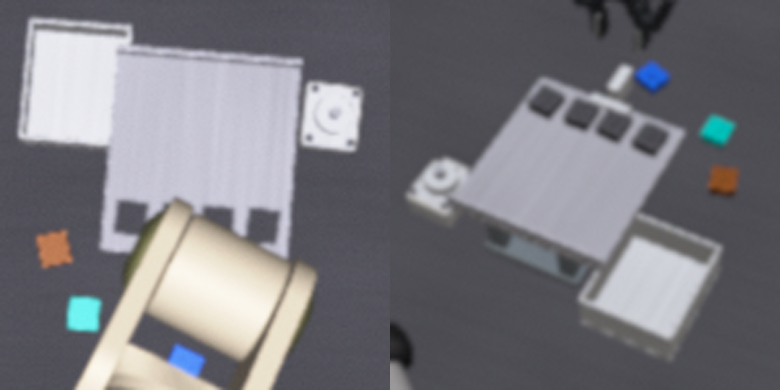

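The scene view shows all four pads clearly (crop right half: (545,100), (582,114), (615,125), (652,138)). The top view is partly hidden by the arm. I'll go down and grip the tab.

>>> {"method": "send_rows", "body": {
  "motion": [
    [[0,0,0.03,0,0,0,0],[0,0,0.055,0,0,0,0],[0,0,0.07,0,0,0,0],[0,0,0.079,0,0,0,0],[0,0,0.079,0,0,0,1],[0,0,0.079,0,0,0,1],[0,0,0.079,0,0,0,1],[0,0,0.079,0,0,0,1],[0,0,0.079,0,0,0,1],[0,0,0.079,0,0,0,1]]
  ]
}}

```text
t: 2.47
tool_pos: [0.4217, -0.0792, 0.0719]
eef_rot: [[0.998, -0.07, 0.001], [-0.07, -0.998, 0.002], [0.001, -0.003, -1.0]]
contact_force: [3.0, 10.9, -4.8]
opening: 0.156
gripper_force: 59.0
```

```bash
cat >> h.py <<'E'
H=np.array([.088,0,.063])
def ramp2world(P,th): return SW(Ro.from_euler('y',th).apply(np.array(P)-H)+H)
def rect(c,th,k=2000,z=.09):
    # stand coords at pad-top height: rows = -x .. , cols = y ; 2 px/mm
    X=[.106,-.106]; Y=[.1,-.1]
    P=[[X[0],Y[0],z],[X[0],Y[1],z],[X[1],Y[1],z],[X[1],Y[0],z]]
    src=proj(c,ramp2world(P,th)).astype(np.float32); w,h=int(.2*k),int(.212*k)
    M=cv2.getPerspectiveTransform(src,np.float32([[0,0],[w,0],[w,h],[0,h]])); return cv2.warpPerspective(c["img"],M,(w,h),flags=cv2.INTER_CUBIC)
def pads(c,th,name=None):
    im=rect(c,th); g=cv2.cvtColor(im,cv2.COLOR_RGB2GRAY); m=(g<90).astype(np.uint8)
    n,l,st,ce=cv2.connectedComponentsWithStats(m)
    if name: cv2.imwrite(name,im[:,:,::-1])
    return sorted([[round(106-ce[i][1]/2,1),round(100-ce[i][0]/2,1),int(st[i][4]/4)] for i in range(1,n) if st[i][4]>1000],key=lambda v:-v[1])
def theta():
    s=manip.read_state(); R=Ro.from_euler('z',Q[2]).inv()*Ro.from_matrix(s["eef_rot"])
    z=R.apply([0,0,1]); p=Ro.from_euler('z',Q[2]).inv().apply(s["tool_pos"]-[Q[0],Q[1],0])-H
    return np.arctan2(-z[0],-z[2]), np.arctan2(p[2],-p[0])-np.arctan2(.008,.221)
def look(name=None):
    s=manip.read_state(); t=theta(); print(s["t"],"theta",np.round(t,3),"F",s["contact_force"].round(1),"op",round(s["opening"],3),round(s["gripper_force"],1))
    print(pads(imaging.capture("scene"),t[0],name))
E
python3 -c "
from h import *
look('pics/r0.png')"
```

```text
2.4667 theta [-0.001  0.004] F [ 3.  10.9 -4.8] op 0.156 59.0
[[np.float64(-62.5), np.float64(71.1), 965], [np.float64(-102.2), np.float64(64.6), 533], [np.float64(-62.4), np.float64(24.8), 946], [np.float64(-61.5), np.float64(-16.7), 973], [np.float64(-60.2), np.float64(-62.4), 989], [np.float64(-47.1), np.float64(-84.8), 1671]]
```

View pics/r0.png

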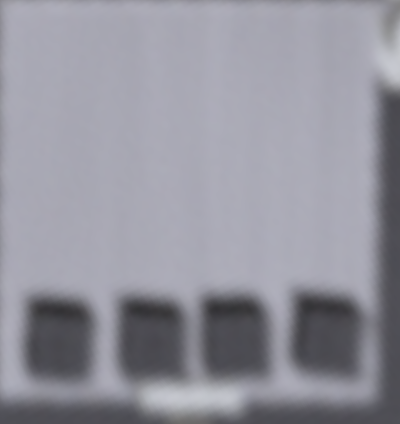

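The rectified view shows four pads at rest in their lanes, and the tab is gripped. I'll lift to 0.12 rad, then go up in small steps.

>>> {"method": "send_rows", "body": {
  "motion": [
    [[0.0001,-0.001,-0.0033,0,-0.86,0,1],[0.0003,-0.0013,-0.0066,0,-1.72,0,1],[0.0006,-0.0013,-0.0099,0,-2.58,0,1],[0.0009,-0.0013,-0.0132,0,-3.44,0,1],[0.0012,-0.0013,-0.0166,0,-4.3,0,1],[0.0016,-0.0013,-0.0199,0,-5.16,0,1],[0.002,-0.0013,-0.0232,0,-6.02,0,1],[0.0025,-0.0013,-0.0264,0,-6.88,0,1],[0.0025,-0.0013,-0.0264,0,-6.88,0,1],[0.0025,-0.0013,-0.0264,0,-6.88,0,1]]
  ]
}}

```text
t: 3.35
tool_pos: [0.4243, -0.0793, 0.0981]
eef_rot: [[0.991, -0.069, -0.118], [-0.069, -0.998, 0.008], [-0.119, 0.0, -0.993]]
contact_force: [0.3, 0.1, -2.3]
opening: 0.157
gripper_force: 59.4
```

```bash
python3 -c "
from h import *
look()"
```

```text
3.35 theta [0.119 0.123] F [ 0.3  0.1 -2.3] op 0.157 59.4
[[np.float64(-63.8), np.float64(70.9), 897], [np.float64(-102.9), np.float64(65.1), 417], [np.float64(-64.3), np.float64(24.6), 939], [np.float64(-63.0), np.float64(-17.0), 947], [np.float64(-61.7), np.float64(-62.7), 932], [np.float64(-44.7), np.float64(-87.4), 1476]]
```

>>> {"method": "send_rows", "body": {
  "motion": [
    [[0.0001,0,-0.0017,0,-0.43,0,1],[0.0001,0,-0.0033,0,-0.86,0,1],[0.0002,0,-0.005,0,-1.29,0,1],[0.0003,0,-0.0066,0,-1.72,0,1],[0.0003,0,-0.0066,0,-1.72,0,1],[0.0003,0,-0.0066,0,-1.72,0,1],[0.0003,0,-0.0066,0,-1.72,0,1]]
  ]
}}

```text
t: 3.98
tool_pos: [0.4253, -0.0794, 0.1043]
eef_rot: [[0.986, -0.068, -0.149], [-0.067, -0.998, 0.01], [-0.15, 0.0, -0.989]]
contact_force: [-4.0, -2.1, -1.0]
opening: 0.15
gripper_force: 59.7
```

```bash
python3 -c "
from h import *
look()"
```

```text
3.9833 theta [0.15  0.151] F [-4.  -2.1 -1. ] op 0.15 59.7
[[np.float64(-64.0), np.float64(71.3), 908], [np.float64(-103.0), np.float64(65.7), 393], [np.float64(-64.6), np.float64(24.7), 940], [np.float64(-63.2), np.float64(-16.7), 937], [np.float64(-61.9), np.float64(-62.4), 920], [np.float64(-44.3), np.float64(-87.4), 1487]]
```

>>> {"method": "send_rows", "body": {
  "motion": [
    [[0.0001,0,-0.0017,0,-0.43,0,1],[0.0001,0,-0.0033,0,-0.86,0,1],[0.0002,0,-0.005,0,-1.29,0,1],[0.0003,0,-0.0066,0,-1.72,0,1],[0.0003,0,-0.0066,0,-1.72,0,1],[0.0003,0,-0.0066,0,-1.72,0,1],[0.0003,0,-0.0066,0,-1.72,0,1]]
  ]
}}

```text
t: 4.62
tool_pos: [0.4267, -0.0795, 0.1109]
eef_rot: [[0.981, -0.068, -0.179], [-0.067, -0.998, 0.012], [-0.18, 0.0, -0.984]]
contact_force: [-4.6, -3.6, -0.6]
opening: 0.15
gripper_force: 59.7
```

```bash
python3 -c "
from h import *
look()"
```

```text
4.6167 theta [0.181 0.182] F [-4.6 -3.6 -0.6] op 0.15 59.7
[[np.float64(-64.2), np.float64(71.0), 886], [np.float64(-103.2), np.float64(65.8), 367], [np.float64(-64.8), np.float64(24.6), 935], [np.float64(-63.6), np.float64(-16.7), 927], [np.float64(-62.2), np.float64(-62.6), 913], [np.float64(-43.2), np.float64(-88.1), 1436]]
```

>>> {"method": "send_rows", "body": {
  "motion": [
    [[0.0001,0,-0.0017,0,-0.43,0,1],[0.0001,0,-0.0033,0,-0.86,0,1],[0.0002,0,-0.005,0,-1.29,0,1],[0.0003,0,-0.0066,0,-1.72,0,1],[0.0003,0,-0.0066,0,-1.72,0,1],[0.0003,0,-0.0066,0,-1.72,0,1],[0.0003,0,-0.0066,0,-1.72,0,1]]
  ]
}}

```text
t: 5.25
tool_pos: [0.4282, -0.0796, 0.1174]
eef_rot: [[0.976, -0.068, -0.209], [-0.067, -0.998, 0.014], [-0.209, 0.001, -0.978]]
contact_force: [-4.0, -3.5, -1.4]
opening: 0.157
gripper_force: 59.8
```

```bash
python3 -c "
from h import *
look()"
```

```text
5.25 theta [0.211 0.212] F [-4.  -3.5 -1.4] op 0.157 59.8
[[np.float64(-64.5), np.float64(71.1), 882], [np.float64(-103.4), np.float64(66.0), 335], [np.float64(-65.3), np.float64(24.4), 909], [np.float64(-63.6), np.float64(-16.8), 909], [np.float64(-62.7), np.float64(-62.6), 911], [np.float64(-42.4), np.float64(-88.5), 1413]]
```

>>> {"method": "send_rows", "body": {
  "motion": [
    [[0.0001,0,-0.0017,0,-0.43,0,1],[0.0001,0,-0.0033,0,-0.86,0,1],[0.0002,0,-0.005,0,-1.29,0,1],[0.0003,0,-0.0066,0,-1.72,0,1],[0.0003,0,-0.0066,0,-1.72,0,1],[0.0003,0,-0.0066,0,-1.72,0,1],[0.0003,0,-0.0066,0,-1.72,0,1]]
  ]
}}

```text
t: 5.88
tool_pos: [0.4299, -0.0797, 0.1238]
eef_rot: [[0.969, -0.068, -0.238], [-0.066, -0.998, 0.016], [-0.238, 0.001, -0.971]]
contact_force: [-5.0, -2.5, -0.3]
opening: 0.155
gripper_force: 59.8
```

```bash
python3 -c "
from h import *
look()"
```

```text
5.8833 theta [0.241 0.242] F [-5.  -2.5 -0.3] op 0.155 59.8
[[np.float64(-64.8), np.float64(70.9), 874], [np.float64(-103.6), np.float64(64.9), 314], [np.float64(-65.7), np.float64(24.5), 915], [np.float64(-64.0), np.float64(-16.8), 910], [np.float64(-62.5), np.float64(-62.7), 896], [np.float64(-41.7), np.float64(-89.2), 1360]]
```

>>> {"method": "send_rows", "body": {
  "motion": [
    [[0.0001,0,-0.0017,0,-0.43,0,1],[0.0001,0,-0.0033,0,-0.86,0,1],[0.0002,0,-0.005,0,-1.29,0,1],[0.0003,0,-0.0066,0,-1.72,0,1],[0.0003,0,-0.0066,0,-1.72,0,1],[0.0003,0,-0.0066,0,-1.72,0,1],[0.0003,0,-0.0066,0,-1.72,0,1]]
  ]
}}

```text
t: 6.52
tool_pos: [0.4317, -0.0799, 0.1302]
eef_rot: [[0.961, -0.068, -0.267], [-0.066, -0.998, 0.018], [-0.267, 0.001, -0.964]]
contact_force: [-3.4, -4.2, -0.4]
opening: 0.157
gripper_force: 59.8
```

```bash
python3 -c "
from h import *
look()"
```

```text
6.5167 theta [0.271 0.272] F [-3.4 -4.2 -0.4] op 0.157 59.8
[[np.float64(-65.3), np.float64(71.0), 860], [np.float64(-103.7), np.float64(65.5), 288], [np.float64(-65.9), np.float64(24.3), 900], [np.float64(-64.1), np.float64(-16.9), 881], [np.float64(-62.9), np.float64(-62.8), 875], [np.float64(-40.8), np.float64(-89.7), 1330]]
```

>>> {"method": "send_rows", "body": {
  "motion": [
    [[0.0001,0,-0.0017,0,-0.43,0,1],[0.0001,0,-0.0033,0,-0.86,0,1],[0.0002,0,-0.005,0,-1.29,0,1],[0.0003,0,-0.0066,0,-1.72,0,1],[0.0003,0,-0.0066,0,-1.72,0,1],[0.0003,0,-0.0066,0,-1.72,0,1],[0.0003,0,-0.0066,0,-1.72,0,1]]
  ]
}}

```text
t: 7.15
tool_pos: [0.4338, -0.08, 0.1365]
eef_rot: [[0.953, -0.068, -0.295], [-0.065, -0.998, 0.02], [-0.296, 0.001, -0.955]]
contact_force: [-4.1, -4.4, -0.3]
opening: 0.154
gripper_force: 59.8
```

```bash
python3 -c "
from h import *
look()"
```

```text
7.15 theta [0.3   0.302] F [-4.1 -4.4 -0.3] op 0.154 59.8
[[np.float64(-65.5), np.float64(70.9), 850], [np.float64(-103.8), np.float64(65.6), 264], [np.float64(-65.8), np.float64(24.4), 878], [np.float64(-64.4), np.float64(-16.8), 865], [np.float64(-63.6), np.float64(-63.0), 872], [np.float64(-39.7), np.float64(-90.5), 1292]]
```

>>> {"method": "send_rows", "body": {
  "motion": [
    [[0.0001,0,-0.0017,0,-0.43,0,1],[0.0001,0,-0.0033,0,-0.86,0,1],[0.0002,0,-0.005,0,-1.29,0,1],[0.0003,0,-0.0066,0,-1.72,0,1],[0.0003,0,-0.0066,0,-1.72,0,1],[0.0003,0,-0.0066,0,-1.72,0,1],[0.0003,0,-0.0066,0,-1.72,0,1]]
  ]
}}

```text
t: 7.78
tool_pos: [0.4361, -0.0802, 0.1427]
eef_rot: [[0.944, -0.068, -0.324], [-0.065, -0.998, 0.021], [-0.324, 0.001, -0.946]]
contact_force: [-3.9, -3.9, -0.1]
opening: 0.151
gripper_force: 59.8
```

```bash
python3 -c "
from h import *
look()"
```

```text
7.7833 theta [0.33  0.332] F [-3.9 -3.9 -0.1] op 0.151 59.8
[[np.float64(-55.5), np.float64(70.9), 837], [np.float64(-55.6), np.float64(24.4), 839], [np.float64(-64.8), np.float64(-17.2), 850], [np.float64(-63.5), np.float64(-62.8), 879], [np.float64(-38.6), np.float64(-91.4), 1251]]
```

Lanes y=+67 and y=+20 have started to slide. I'll hold here and let them run.

>>> {"method": "send_rows", "body": {
  "motion": [
    [[0,0,0,0,0,0,1],[0,0,0,0,0,0,1],[0,0,0,0,0,0,1],[0,0,0,0,0,0,1],[0,0,0,0,0,0,1],[0,0,0,0,0,0,1],[0,0,0,0,0,0,1],[0,0,0,0,0,0,1],[0,0,0,0,0,0,1],[0,0,0,0,0,0,1],[0,0,0,0,0,0,1],[0,0,0,0,0,0,1]]
  ]
}}

```text
t: 8.83
tool_pos: [0.4361, -0.0802, 0.1428]
eef_rot: [[0.944, -0.068, -0.324], [-0.065, -0.998, 0.021], [-0.324, 0.001, -0.946]]
contact_force: [-3.4, -3.3, -0.0]
opening: 0.155
gripper_force: 59.9
```

```bash
python3 -c "
from h import *
look('pics/r1.png')"
```

```text
8.8333 theta [0.33  0.332] F [-3.4 -3.3 -0. ] op 0.155 59.9
[[np.float64(85.0), np.float64(68.4), 720], [np.float64(84.7), np.float64(22.2), 736], [np.float64(-64.8), np.float64(-17.3), 847], [np.float64(-63.6), np.float64(-62.7), 876], [np.float64(-38.6), np.float64(-91.4), 1251]]
```

View pics/r1.png

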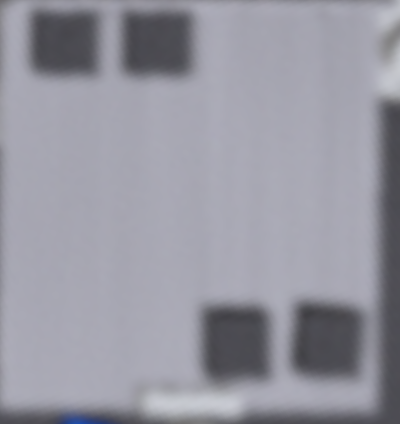

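Both worn pads are at the stop (rectified pixels (65,42) and (158,42)), and the sound pads (235,342) and (328,340) haven't moved. Lowering now.

```bash
python3 -c "
import numpy as np
D=list(np.linspace(0,.30,16)[1:])+[.313,.322,.328,.332,.332]
print([[round(float(.221*(1-np.cos(d))-.008*np.sin(d)),4),0,round(float(.008*(1-np.cos(d))+.221*np.sin(d)),4),0,round(float(np.degrees(d)),2),0,1] for d in D])"
```

```text
[[-0.0001, 0, 0.0044, 0, 1.15, 0, 1], [-0.0001, 0, 0.0088, 0, 2.29, 0, 1], [-0.0001, 0, 0.0133, 0, 3.44, 0, 1], [0.0001, 0, 0.0177, 0, 4.58, 0, 1], [0.0003, 0, 0.0221, 0, 5.73, 0, 1], [0.0006, 0, 0.0265, 0, 6.88, 0, 1], [0.001, 0, 0.0309, 0, 8.02, 0, 1], [0.0015, 0, 0.0353, 0, 9.17, 0, 1], [0.0021, 0, 0.0397, 0, 10.31, 0, 1], [0.0028, 0, 0.0441, 0, 11.46, 0, 1], [0.0036, 0, 0.0484, 0, 12.61, 0, 1], [0.0044, 0, 0.0528, 0, 13.75, 0, 1], [0.0054, 0, 0.0571, 0, 14.9, 0, 1], [0.0064, 0, 0.0614, 0, 16.04, 0, 1], [0.0075, 0, 0.0657, 0, 17.19, 0, 1], [0.0083, 0, 0.0684, 0, 17.93, 0, 1], [0.0088, 0, 0.0703, 0, 18.45, 0, 1], [0.0092, 0, 0.0716, 0, 18.79, 0, 1], [0.0095, 0, 0.0725, 0, 19.02, 0, 1], [0.0095, 0, 0.0725, 0, 19.02, 0, 1]]
```

>>> {"method": "send_rows", "body": {
  "motion": [
    [[-0.0001,0,0.0044,0,1.15,0,1],[-0.0001,0,0.0088,0,2.29,0,1],[-0.0001,0,0.0133,0,3.44,0,1],[0.0001,0,0.0177,0,4.58,0,1],[0.0003,0,0.0221,0,5.73,0,1],[0.0006,0,0.0265,0,6.88,0,1],[0.001,0,0.0309,0,8.02,0,1],[0.0015,0,0.0353,0,9.17,0,1],[0.0021,0,0.0397,0,10.31,0,1],[0.0028,0,0.0441,0,11.46,0,1],[0.0036,0,0.0484,0,12.61,0,1],[0.0044,0,0.0528,0,13.75,0,1],[0.0054,0,0.0571,0,14.9,0,1],[0.0064,0,0.0614,0,16.04,0,1],[0.0075,0,0.0657,0,17.19,0,1],[0.0083,0,0.0684,0,17.93,0,1],[0.0088,0,0.0703,0,18.45,0,1],[0.0092,0,0.0716,0,18.79,0,1],[0.0095,0,0.0725,0,19.02,0,1],[0.0095,0,0.0725,0,19.02,0,1]]
  ]
}}

```text
t: 10.55
tool_pos: [0.4218, -0.0791, 0.0718]
eef_rot: [[0.998, -0.068, 0.003], [-0.068, -0.998, -0.001], [0.003, 0.001, -1.0]]
contact_force: [-4.5, -2.7, 12.6]
opening: 0.152
gripper_force: 61.8
```

```bash
python3 -c "
from h import *
look()"
```

```text
10.55 theta [-0.003  0.003] F [-4.5 -2.7 12.6] op 0.152 61.8
[[np.float64(85.3), np.float64(68.6), 661], [np.float64(-102.3), np.float64(64.4), 521], [np.float64(85.0), np.float64(23.0), 670], [np.float64(-61.6), np.float64(-16.8), 970], [np.float64(-60.5), np.float64(-62.7), 990], [np.float64(-46.3), np.float64(-85.3), 1629]]
```

The ramp is fully down with the pads in place. I'll release the tab, rise, and go above the push start. The plan is to push both slid pads along the stop off the +y edge into the bin.

>>> {"method": "send_rows", "body": {
  "motion": [
    [[0,0,0,0,0,0,0.2],[0,0,0,0,0,0,0.2],[0,0,0,0,0,0,0.2],[0,0,0,0,0,0,0.2],[0,0,-0.02,0,0,0,0.2],[0,0,-0.05,0,0,0,0.2],[0,0,-0.08,0,0,0,0.2],[0,0,-0.1,0,0,0,0.2],[0,0,-0.1,0,0,0,0.2],[0,0,-0.1,0,0,0,1]]
  ]
}}

```text
t: 11.43
tool_pos: [0.4216, -0.0789, 0.1712]
eef_rot: [[0.998, -0.068, 0.004], [-0.068, -0.998, -0.001], [0.004, 0.001, -1.0]]
contact_force: [-0.9, 0.1, -0.3]
opening: 0.27
gripper_force: 0.0
```

```bash
python3 -c "
from h import *
look(); print(manip.read_state()['tool_pos'],rel(SW([.081,-.025,.17])))"
```

```text
11.4333 theta [-0.004  0.419] F [-0.9  0.1 -0.3] op 0.27 0.0
[[np.float64(85.4), np.float64(68.6), 654], [np.float64(-102.3), np.float64(65.1), 498], [np.float64(85.1), np.float64(23.0), 660], [np.float64(-61.6), np.float64(-16.9), 962], [np.float64(-60.5), np.float64(-62.7), 984], [np.float64(-46.3), np.float64(-85.5), 1600]]
[ 0.42109565 -0.07868665  0.17030271] (array([0.2148, 0.0262, 0.0006]), array([-0.02, -0.08, -0.05]))
```

>>> {"method": "send_rows", "body": {
  "motion": [
    [[0.035,0.004,0,0,0,0,1],[0.075,0.009,0,0,0,0,1],[0.115,0.014,0,0,0,0,1],[0.155,0.019,0,0,0,0,1],[0.19,0.023,0,0,0,0,1],[0.208,0.026,0,0,0,0,1],[0.215,0.026,0,0,0,0,1],[0.215,0.026,0,0,0,0,1],[0.215,0.026,0,0,0,0,1]]
  ]
}}

```text
t: 12.23
tool_pos: [0.6331, -0.1191, 0.1699]
eef_rot: [[0.998, -0.068, -0.001], [-0.068, -0.998, 0.001], [-0.001, -0.001, -1.0]]
contact_force: [-0.5, 0.2, -0.1]
opening: 0.002
gripper_force: 0.0
```

Run:
```python
from h import *
s=manip.read_state();print(s['tool_pos'],s['opening'],rel(SW([.081,-.025,.08])))
a=imaging.capture("top"); b=imaging.capture("scene")
x=cv2.resize(a["img"][130:280,280:430],(390,390),interpolation=cv2.INTER_CUBIC); y=cv2.resize(b["img"][140:280,220:360],(390,390),interpolation=cv2.INTER_CUBIC)
cv2.imwrite("pics/p6.png",np.hstack([x,y])[:,:,::-1])
```

```text
[ 0.63308163 -0.11912245  0.16986768] 0.0017152063894916728 (array([0.0007, 0.0004, 0.0899]), array([-0.05,  0.05, -0.05]))
```

View pics/p6.png

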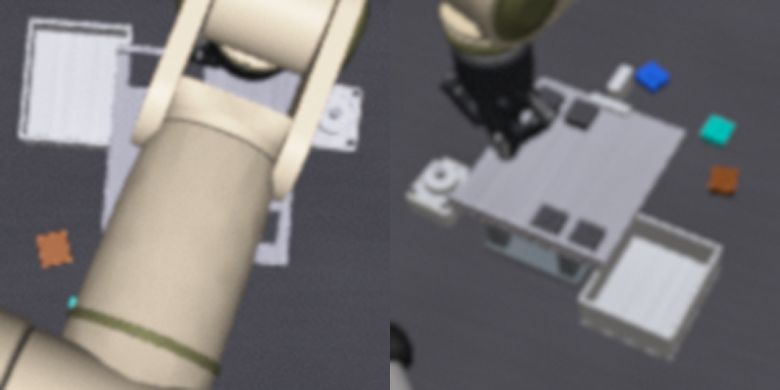

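The scene shows the closed gripper above the plate, beyond pad 2 (crop (550,220)), with pad 1 at (587,235). Descending and starting the push.

>>> {"method": "send_rows", "body": {
  "motion": [
    [[0,0,0.035,0,0,0,1],[0,0,0.065,0,0,0,1],[0,0,0.082,0,0,0,1],[0,0,0.0895,0,0,0,1],[0,0,0.0895,0,0,0,1],[0,-0.006,0.0895,0,0,0,1],[0,-0.012,0.0895,0,0,0,1],[0,-0.018,0.0895,0,0,0,1],[0,-0.024,0.0895,0,0,0,1],[0,-0.03,0.0895,0,0,0,1],[0,-0.036,0.0895,0,0,0,1],[0,-0.042,0.0895,0,0,0,1],[0,-0.048,0.0895,0,0,0,1],[0,-0.048,0.0895,0,0,0,1]]
  ]
}}

```text
t: 13.5
tool_pos: [0.6374, -0.0703, 0.0815]
eef_rot: [[0.998, -0.067, 0.001], [-0.067, -0.998, 0.0], [0.001, -0.0, -1.0]]
contact_force: [-0.0, 0.2, 0.3]
opening: -0.004
gripper_force: 0.0
```

```bash
cat > duo.py <<'E'
from h import *
import sys
s=manip.read_state();print(s['tool_pos'],s['contact_force'],rel(SW([.081,.085,.08])),pads(imaging.capture("scene"),0))
a=imaging.capture("top"); b=imaging.capture("scene")
x=cv2.resize(a["img"][130:280,280:430],(390,390),interpolation=cv2.INTER_CUBIC); y=cv2.resize(b["img"][140:280,220:360],(390,390),interpolation=cv2.INTER_CUBIC)
cv2.imwrite(sys.argv[1],np.hstack([x,y])[:,:,::-1])
E
python3 duo.py pics/p7.png
```

```text
[ 0.63743378 -0.07026283  0.0815262 ] [-0.02840635  0.24865626  0.30195301] (array([-0.0005, -0.0606,  0.0016]), array([-0.03, -0.08,  0.  ])) [[np.float64(-102.1), np.float64(64.4), 550], [np.float64(7.1), np.float64(-13.8), 15812]]
```

View pics/p7.png

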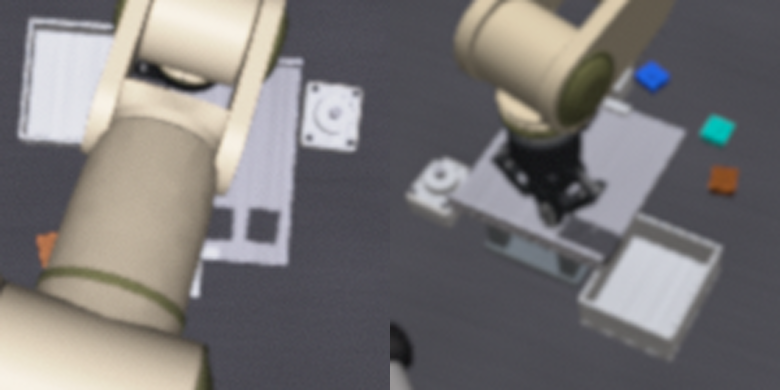

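The gripper is against the pads with the sound pads untouched (top crop (220,222), (263,226)). I'll continue the push past the edge.

>>> {"method": "send_rows", "body": {
  "motion": [
    [[0,-0.006,0.001,0,0,0,1],[0,-0.012,0.001,0,0,0,1],[0,-0.018,0.001,0,0,0,1],[0,-0.024,0.001,0,0,0,1],[0,-0.03,0.001,0,0,0,1],[0,-0.036,0.001,0,0,0,1],[0,-0.042,0.001,0,0,0,1],[0,-0.048,0.001,0,0,0,1],[0,-0.054,0.001,0,0,0,1],[0,-0.06,0.001,0,0,0,1],[0,-0.064,0.001,0,0,0,1],[0,-0.064,0.001,0,0,0,1],[0,-0.064,0.001,0,0,0,1]]
  ]
}}

```text
t: 14.73
tool_pos: [0.6418, -0.0076, 0.0805]
eef_rot: [[0.998, -0.068, 0.002], [-0.068, -0.998, -0.0], [0.002, 0.0, -1.0]]
contact_force: [0.1, -0.3, 0.0]
opening: -0.003
gripper_force: 0.0
```

>>> {"method": "send_rows", "body": {
  "motion": [
    [[0,0,-0.03,0,0,0,1],[0,0,-0.07,0,0,0,1],[-0.02,0.02,-0.11,0,0,0,1],[-0.04,0.05,-0.15,0,0,0,1],[-0.06,0.08,-0.17,0,0,0,1],[-0.08,0.11,-0.18,0,0,0,1],[-0.1,0.14,-0.18,0,0,0,1],[-0.12,0.17,-0.18,0,0,0,1],[-0.14,0.2,-0.18,0,0,0,1],[-0.16,0.23,-0.18,0,0,0,1],[-0.18,0.26,-0.18,0,0,0,1],[-0.2,0.29,-0.18,0,0,0,1],[-0.2,0.29,-0.18,0,0,0,1],[-0.2,0.29,-0.18,0,0,0,1]]
  ]
}}

```text
t: 15.9
tool_pos: [0.4211, -0.2849, 0.2603]
eef_rot: [[0.997, -0.072, 0.002], [-0.072, -0.997, -0.0], [0.002, -0.0, -1.0]]
contact_force: [-0.1, 0.8, -0.4]
opening: -0.001
gripper_force: 0.0
```

```bash
python3 duo.py pics/p8.png
```

```text
[ 0.42111645 -0.28489426  0.26028555] [-0.10433862  0.8119008  -0.42441603] (array([ 0.1992, -0.2903,  0.1806]), array([-0.  , -0.1 , -0.28])) [[np.float64(-102.3), np.float64(64.8), 513], [np.float64(-61.2), np.float64(-16.6), 944], [np.float64(-60.1), np.float64(-62.4), 959], [np.float64(-47.4), np.float64(-85.0), 1616]]
```

View pics/p8.png

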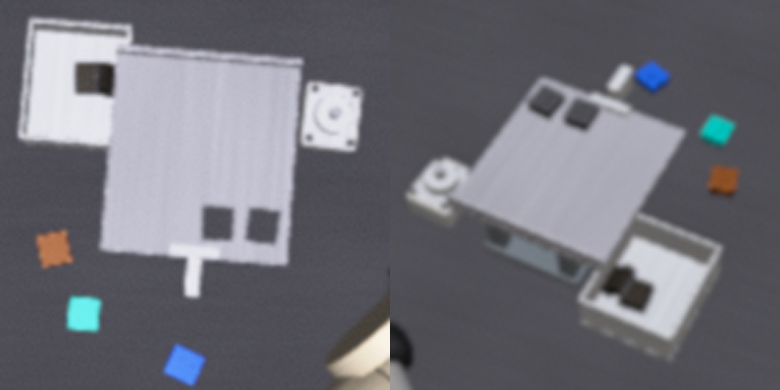

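Both worn pads are in the bin (scene crop (618,278) and (636,294)). The sound pads are still in place (top crop (218,222), (263,226)), the ramp is down and the robot is clear.

```bash
python3 -c "
from cell import manip
print(manip.sign_off())"
```

```text
the job is handed in; nothing more can be done
None
```

The job is handed in: the two worn pads slid at about 0.33 rad and are now in the scrap bin, the ramp is fully down, and the sound pads held their place and were not touched.

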